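# Seal the storage jars in order

### The job

Seal three of the pop-top jars by gently pressing the coloured buttons in their lids all the way down with the fingertips: first red, then yellow, then green. Leave the blue button up, do not pick up or shove any jar, leave everything else where it is, and finish with the hand clear.

Things in the scene. Friction and masses are not known exactly. Their poses are not given: they have to be found in the camera images.
- jar_red: loose closed glass jar, about 66 x 72 mm, 0.3 to 0.7 kg, with a white round lid (71 mm across, flat top 112 mm above the worktop) that has a red button in its middle; origin at the centre of its underside, z up. The jars stand on the open front of the worktop; beyond about x = 0.6 m wall cupboards and a hood hang about 0.5 m above it
- top_red (a point): centre of the flat top face of the red button (a disc 38 mm across, 10 mm proud of the lid when fully up); it sinks with the button; z up
- button_red (a joint): how far the red button is pushed down, m: 0 = fully up, 0.009 = fully down against its stop (1 mm proud of the lid); starts between 0 and 0.002. It slides straight down against about 4 N of friction, has no spring and stays where it is left
- jar_yellow: loose closed glass jar, about 66 x 72 mm, 0.3 to 0.7 kg, with a white round lid (71 mm across, flat top 112 mm above the worktop) that has a yellow button in its middle; origin at the centre of its underside, z up. The jars stand on the open front of the worktop; beyond about x = 0.6 m wall cupboards and a hood hang about 0.5 m above it
- top_yellow (a point): centre of the flat top face of the yellow button (a disc 38 mm across, 10 mm proud of the lid when fully up); it sinks with the button; z up
- button_yellow (a joint): how far the yellow button is pushed down, m: 0 = fully up, 0.009 = fully down against its stop (1 mm proud of the lid); starts between 0 and 0.002. It slides straight down against about 4 N of friction, has no spring and stays where it is left
- jar_green: loose closed glass jar, about 66 x 72 mm, 0.3 to 0.7 kg, with a white round lid (71 mm across, flat top 112 mm above the worktop) that has a green button in its middle; origin at the centre of its underside, z up. The jars stand on the open front of the worktop; beyond about x = 0.6 m wall cupboards and a hood hang about 0.5 m above it
- top_green (a point): centre of the flat top face of the green button (a disc 38 mm across, 10 mm proud of the lid when fully up); it sinks with the button; z up
- button_green (a joint): how far the green button is pushed down, m: 0 = fully up, 0.009 = fully down against its stop (1 mm proud of the lid); starts between 0 and 0.002. It slides straight down against about 4 N of friction, has no spring and stays where it is left
- jar_blue: loose closed glass jar, about 66 x 72 mm, 0.3 to 0.7 kg, with a white round lid (71 mm across, flat top 112 mm above the worktop) that has a blue button in its middle; origin at the centre of its underside, z up. The jars stand on the open front of the worktop; beyond about x = 0.6 m wall cupboards and a hood hang about 0.5 m above it
- top_blue (a point): centre of the flat top face of the blue button (a disc 38 mm across, 10 mm proud of the lid when fully up); it sinks with the button; z up
- button_blue (a joint): how far the blue button is pushed down, m: 0 = fully up, 0.009 = fully down against its stop (1 mm proud of the lid); starts between 0 and 0.002. It slides straight down against about 4 N of friction, has no spring and stays where it is left
- garlic: bulb of garlic, 60 mm across, 58 mm tall, loose; origin under its centre
- lemon: lemon, 78 x 55 mm, 56 mm tall, loose; origin under its centre
- salt_shaker: white salt shaker, 43 mm across, 78 mm tall, loose; origin under its centre
- onion: brown onion, 75 mm across, 77 mm tall, loose; origin under its centre

How it is judged:
On the way, in this order (a step that is already met when the one before it is completed fails the run):
1. the red button is pressed down (value of joint button_red above 0.0065 m), for 0.1 s.
2. the yellow button is pressed down (value of joint button_yellow above 0.0065 m), for 0.1 s.
3. the green button is pressed down (value of joint button_green above 0.0065 m), for 0.1 s.
At the end, for the whole second after the job is handed in: The red, yellow and green buttons are each down at least 6.5 of their 9 mm, the blue one is still up (less than 4 mm down), and all four jars stand upright and at rest on the worktop within 40 mm of where they stood; the garlic, lemon, salt shaker and onion are within 30 mm of where they were (value of joint each of button_red, button_yellow, button_green above 0.0065 m and value of joint button_blue below 0.004 m and angle between each of jar_red, jar_yellow, jar_green, jar_blue's own z axis and vertical below 0.1 rad and distance of each of jar_red, jar_yellow, jar_green, jar_blue from where it was at the start of the episode below 0.04 m and height (world z) of each of jar_red, jar_yellow, jar_green, jar_blue below 0.01 m and linear speed of each of jar_red, jar_yellow, jar_green, jar_blue below 0.02 m/s and distance of each of garlic, lemon, salt_shaker, onion from where it was at the start of the episode below 0.03 m); the robot touches nothing.
It fails at once if the yellow button is pushed before the red one is down, or the green before the yellow ((value of joint button_yellow above 0.004 m and value of joint button_red below 0.0065 m) or (value of joint button_green above 0.004 m and value of joint button_yellow below 0.0065 m)).
It fails at once if the blue button is pushed (value of joint button_blue above 0.004 m).
It fails at once if a jar is lifted more than 15 mm, shifted more than 40 mm or tipped (height (world z) of any of jar_red, jar_yellow, jar_green, jar_blue above 0.015 m or distance of any of jar_red, jar_yellow, jar_green, jar_blue from where it was at the start of the episode above 0.04 m or angle between any of jar_red, jar_yellow, jar_green, jar_blue's own z axis and vertical above 0.3 rad).
It fails at once if a jar is pressed or struck with more than 40 N (contact force between any of the arm, the fingers and jar_red above 40 N or contact force between any of the arm, the fingers and jar_yellow above 40 N or contact force between any of the arm, the fingers and jar_green above 40 N or contact force between any of the arm, the fingers and jar_blue above 40 N).
It fails at once if the garlic, lemon, salt shaker or onion is moved more than 30 mm (distance of any of garlic, lemon, salt_shaker, onion from where it was at the start of the episode above 0.03 m).
It also fails if it takes over 40 s, if anything falls off the work surface, if the arm or the gripper's body presses on something with over 40 N, if the wrist force passes 120 N, or if a joint passes its speed limit or range.

### The arm

A 7-joint arm with a two-finger parallel gripper is mounted at the origin on a cart in front of the work surface, level with it; the furniture and walls round the work are solid. World frame = base frame: x ahead of the robot, y to its left, z up, the work surface at z = 0. Lengths are in m, angles in rad, forces in N, time in s.
With the tool pointing down it reaches from about 0.425 to 0.925 m from the base axis. Payload 6.8 kg.
Tool frame: the origin (TCP) lies on the front face of the gripper's body, between the roots of the fingers; the fingertips stand 73 mm ahead of it and the grasp point (between the pads) lies 54 mm ahead of it (env.nose_length is the distance from the TCP to the fingertips, in m); z points along the fingers, y is the line along which they close (so a half turn about z gives the same grasp; the last joint's range is limited). The gripper opens to 85 mm and grips with 20 to 120 N. Pads are 22 mm wide; open, the fingers measure 114 mm over their backs; the gripper's body (76 mm by 85 mm) begins 54 mm behind the grasp point. The pads swing forward as they close: fully open they stand 13 mm farther back than shut.
Start: joints at [1.148, 0.477, 0.022, 1.555, -0.011, 1.109, -0.083], TCP at [0.209, -0.642, 0.304] pointing down, gripper open.
Joint ranges: [-2.96, 2.96], [-0.34, 2.1], [-1.41, 1.46], [0.24, 2.44], [-1.37, 4.51], [0.17, 1.92], [-2.96, 2.96]. Speed limits (rad/s): [2.39, 2.39, 3.14, 3.14, 3.14, 3.14, 3.14].

### API

Orientations are given as a unit quaternion [w, x, y, z].
In Python, from cell import env, kin, camera, calibration, job gives the robot as it stands. The module is installed in compiled form; this text tells all that it offers. Calls block until the motion is done:
- env.reach(position, orientation): joint-space move of the TCP to a pose.
- env.movel(position, velocity=0.15, rot=None, stop_force=None): straight line of the TCP; rot=None keeps the orientation; velocity is the mean speed in m/s. With stop_force (N) it stops when the force on the tool has changed by that much, and returns True; else False.
- env.goto_joints(angles): joint-space move.
- env.grip(opening, f_grip=None): finger opening in m; f_grip is the grip in N (None keeps the last); returns when the fingers have stopped.
- env.dwell(seconds).
- kin.inverse_kinematics(position, orientation): joint angles nearest the present ones, or None.
- env.get_state(): the state.
- camera(name): name is "side" or "top" or "wrist"; returns (picture, depth): 420x560x3 uint8, blue, green, red; 420x560 float32, m along the optical axis (not along the pixel's ray), 0 where there is no reading.
- calibration(name): a dict with "fx", "fy", "cx", "cy" (pixels), "rvec" (rotation vector, rad) and "tvec" (3), from world to camera coordinates, as OpenCV has them. Camera axes: x right, y down, z forward; pixel columns grow to the right and rows downward; lengths in m; the calibration is good to about 2 mm. The wrist camera is an equidistant fisheye: a pixel r from the principal point sees the ray r / f radians off the axis. A picture is of the moment at which its call begins: read the wrist's pose just before it. calibration takes no time and is no camera call; for the wrist camera it gives the pose at the moment of the call.
A pose or a line that the arm cannot do raises env.PlanningError and nothing moves.
- job.job_done(): hands the job in; it is judged then, once.
The state is a dict: "time": time; "qpos": joint angles; "joint_velocities": joint speeds; "joint_torque": joint torques, N m; "tcp_pos": TCP position; "orientation": TCP orientation; "force": force on the tool from outside, world axes, zero at the start; "torque": the same for the moment, N m; "opening": finger opening in m; "gripper_force": force on a finger pad.
Only numpy, scipy, OpenCV 4.12 (cv2) and the standard library are available. Lean on these libraries where they do the work, as an engineer would, in place of code of your own. Each camera call takes 0.05 s, during which the arm holds its last target. There are 200 camera calls.

## Working session

There is one attempt and no reset: what is moved stays moved. The work goes in short steps, each a Python script; the robot and the scene stay as the last script left them, time stands still between calls to the robot, and variables do not carry over. Pictures are saved under pics/ and viewed, at most 10 in all, crops included, and the job is handed in when it is done.

```bash
mkdir -p pics
python3 - <<'E'
from cell import env,camera,calibration
import cv2
for n in("top","side"):
    p,d=camera(n); cv2.imwrite(f"pics/{n}0.png",p); c=calibration(n); print(n,c, (d>0).mean())
s=env.get_state();print(s["time"],s["tcp_pos"],s["orientation"],s["opening"],s["force"])
E
```

```text
top {'fx': 451.0545140056665, 'fy': 451.0545140056665, 'cx': 278.4439542237556, 'cy': 205.88612236416495, 'rvec': array([ 2.23505403, -1.96029714,  0.21690218]), 'tvec': array([-0.07119228,  0.58308151,  1.06837408])} 0.9960076530612245
side {'fx': 379.4932131694265, 'fy': 379.4932131694265, 'cx': 281.5685176139669, 'cy': 210.89606392507685, 'rvec': array([ 2.33351009, -0.69271514,  0.28275148]), 'tvec': array([-0.50250011,  0.28574835,  0.83094969])} 0.9961862244897959
0.1 [ 0.20885698 -0.64143502  0.30301827] [-8.15434757e-04  9.87637750e-01  1.56751309e-01 -1.92681768e-04] 0.0852130817780877 [-0.41565179 -0.13600153 -0.90496865]
```

View pics/top0.png

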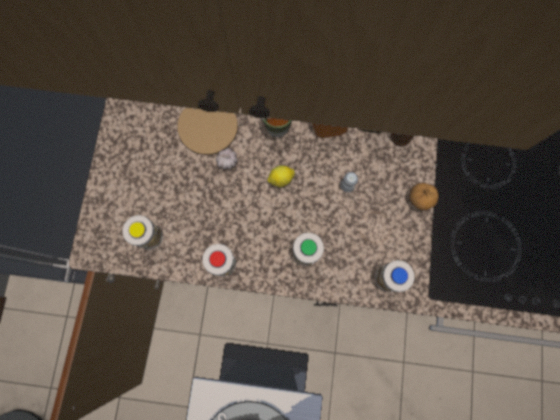

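View pics/side0.png

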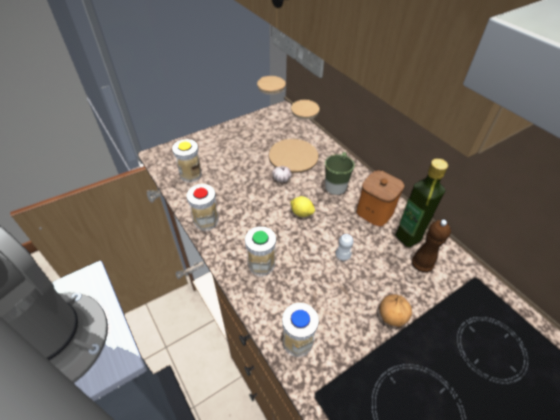

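Top view: red at (218,259), yellow (137,230), green (308,247) and blue (399,276). The jars are well apart and clear of the small items. Next I'll locate the buttons in both views.

```bash
cat > h.py <<'E'
import cv2,numpy as np
from cell import env,camera,calibration
HUE={"red":(0,12),"yellow":(24,36),"green":(45,85),"blue":(105,130)}
def pix(img,col,near=None):
    h=cv2.cvtColor(img,cv2.COLOR_BGR2HSV); a,b=HUE[col]
    m=cv2.inRange(h,(a,150,90),(b,255,255))
    if col=="red": m|=cv2.inRange(h,(170,150,90),(180,255,255))
    n,l,s,c=cv2.connectedComponentsWithStats(m)
    k=[(s[i,4],tuple(c[i])) for i in range(1,n) if s[i,4]>40]
    if near is not None: k.sort(key=lambda t:np.hypot(t[1][0]-near[0],t[1][1]-near[1]))
    else: k.sort(reverse=True)
    return k
def ray(cal,uv,fish=False):
    R=cv2.Rodrigues(cal["rvec"])[0]
    x=(uv[0]-cal["cx"])/cal["fx"];y=(uv[1]-cal["cy"])/cal["fy"]
    if fish:
        r=np.hypot(x,y); s=np.sinc(r/np.pi); v=np.array([x*s,y*s,np.cos(r)])
    else: v=np.array([x,y,1.])
    return -R.T@cal["tvec"],R.T@v
def onplane(cal,uv,z,fish=False):
    o,d=ray(cal,uv,fish); return o+d*(z-o[2])/d[2]
E
python3 - <<'E'
from h import *
near={"top":dict(red=(218,259),yellow=(137,230),green=(308,247),blue=(399,276)),"side":dict(red=(201,194),yellow=(185,146),green=(261,238),blue=(300,319))}
for col in HUE:
    for n in("top","side"):
        im=cv2.imread(f"pics/{n}0.png"); k=pix(im,col,near[n][col])[0]
        print(col,n,k[0],np.round(k[1],1),onplane(calibration(n),k[1],0.121).round(4))
E
```

```text
red top 165 [217.  258.5] [0.4323 0.1289 0.121 ]
red side 94 [200.2 192.7] [0.4321 0.1236 0.121 ]
yellow top 168 [136.6 229.5] [0.475  0.3271 0.121 ]
yellow side 56 [184.4 146. ] [0.4748 0.3196 0.121 ]
green top 141 [308.1 247. ] [ 0.4865 -0.0774  0.121 ]
green side 115 [259.9 237.1] [ 0.4861 -0.0815  0.121 ]
blue top 166 [399.2 275.4] [ 0.4487 -0.2931  0.121 ]
blue side 226 [299.9 318.4] [ 0.4478 -0.2963  0.121 ]
```

```bash
cat >> h.py <<'E'
from cell import kin
P=dict(red=(0.432,0.1265),yellow=(0.475,0.3235),green=(0.4863,-0.0793))
def quat(a): return np.array([0,np.cos(a/2),np.sin(a/2),0])
def hover(xy,z):
    q0=np.array(env.get_state()["qpos"]);best=None
    for a in np.arange(-np.pi,np.pi,np.pi/8):
        s=[kin.inverse_kinematics(np.array([*xy,zz]),quat(a)) for zz in(z,0.18)]
        if any(x is None for x in s): continue
        c=np.abs(np.array(s[0])-q0).max()
        if best is None or c<best[0]: best=(c,a,s[0])
    return best
E
python3 - <<'E'
from h import *
env.grip(0.0)
b=hover(P["red"],0.30);print(b)
env.reach(np.array([*P["red"],0.30]),quat(b[1]))
cal=calibration("wrist");p,d=camera("wrist");cv2.imwrite("pics/w1.png",p)
for k in pix(p,"red"): print(k,onplane(cal,k[1],0.121,True))
s=env.get_state();print(s["time"],s["tcp_pos"],s["opening"],s["force"],cal)
E
```

```text
(np.float64(1.0190633659148929), np.float64(1.178097245096172), array([ 0.47194945,  0.23081852, -0.99666951,  2.02365852,  0.22984463,
        1.00313623, -1.03023944]))
(np.int32(103), (np.float64(555.3689320388349), np.float64(207.04854368932038))) [0.70826251 0.00844387 0.121     ]
(np.int32(67), (np.float64(556.6119402985074), np.float64(229.19402985074626))) [ 0.70915079 -0.01986959  0.121     ]
3.7333 [0.43237146 0.12580468 0.29993147] 9.53813152787251e-05 [-0.12965105  0.14618774 -0.8304768 ] {'fx': 325.19226210127806, 'fy': 325.19226210127806, 'cx': 277.5949968043912, 'cy': 206.1758440264219, 'rvec': array([-2.79837515,  0.5591658 ,  0.08203667]), 'tvec': array([-0.35153704,  0.23417584,  0.45699596])}
```

View pics/w1.png

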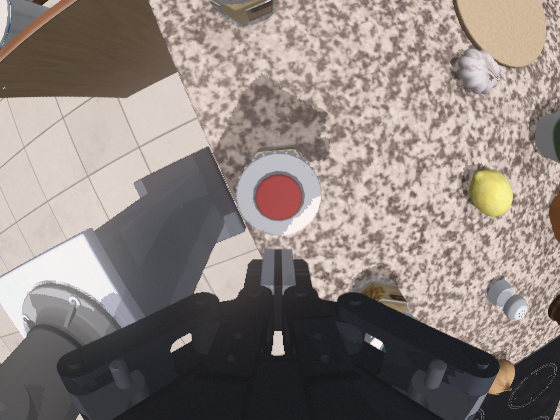

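The wrist view shows the red button at (279,197), with the closed fingertips just below it at (280,265). I'll check its position with a ray, correct if needed, then press.

```bash
cat >> h.py <<'E'
def wristfix(col):
    cal=calibration("wrist");p,d=camera("wrist")
    h=cv2.cvtColor(p,cv2.COLOR_BGR2HSV);a,b=HUE[col]
    m=cv2.inRange(h,(a,110,50),(b,255,255))
    if col=="red": m|=cv2.inRange(h,(168,110,50),(180,255,255))
    n,l,s,c=cv2.connectedComponentsWithStats(m)
    out=[]
    for i in range(1,n):
        if s[i,4]>300:
            X=onplane(cal,c[i],0.121,True);out.append((np.hypot(*(X[:2]-P[col])),s[i,4],c[i].round(1),X.round(4)))
    out.sort(key=lambda t:t[0]); return out[0]
def press(xy):
    env.movel(np.array([*xy,0.215]),velocity=0.15)
    hit=env.movel(np.array([*xy,0.178]),velocity=0.02,stop_force=12)
    s=env.get_state();print("press",hit,s["tcp_pos"].round(4),s["force"].round(1),s["time"])
E
python3 - <<'E'
from h import *
w=wristfix("red");print(w)
if w[0]<0.012:
    xy=(w[3][:2]+np.array(P["red"]))/2
    press(xy)
E
```

```text
(np.float64(0.0061424362751388226), np.int32(1634), array([278.5, 197. ]), array([0.436 , 0.1312, 0.121 ]))
press True [0.4341 0.129  0.1856] [-2.5 -2.  10.9] 5.85
```

Tip height is 0.1126 m and the fully-down button top is at 0.113 m, so red is down. Yellow is next.

```bash
cat >> h.py <<'E'
def lift():
    p=env.get_state()["tcp_pos"]; env.movel(np.array([p[0],p[1],0.30]),velocity=0.2)
def do(col):
    b=hover(P[col],0.30); print(col,b[:2]); env.reach(np.array([*P[col],0.30]),quat(b[1]))
    w=wristfix(col); print(w)
    assert w[0]<0.012
    press((w[3][:2]+np.array(P[col]))/2); lift()
E
python3 - <<'E'
from h import *
lift(); do("yellow")
E
```

```text
yellow (np.float64(0.3536601276307464), np.float64(1.9634954084936211))
(np.float64(0.0073496843892483016), np.int32(1621), array([285.1, 196.9]), array([0.4783, 0.3301, 0.121 ]))
press True [0.4767 0.3271 0.1857] [ 0.  -0.9  6.9] 9.5083
```

Run:
```python
from h import *
do("green")
env.movel(np.array([*env.get_state()["tcp_pos"][:2],0.36]))
env.reach(np.array([0.209,-0.642,0.304]),quat(0.315))
s=env.get_state();print(s["time"],s["force"])
near=dict(red=(200,193),yellow=(184,146),green=(260,237),blue=(300,318))
p,_=camera("side");p0=cv2.imread("pics/side0.png")
for c in near: print(c,[(k[0],np.round(k[1],1)) for k in (pix(p0,c,near[c])[0],pix(p,c,near[c])[0])])
cv2.imwrite("pics/end.png",cv2.resize(np.vstack([p0[130:370,150:340],p[130:370,150:340]]),None,fx=1.2,fy=1.2))
```

```text
green (np.float64(0.7442013053051038), np.float64(0.39269908169872414))Traceback (most recent call last):
  File "<stdin>", line 2, in <module>
  File "h.py", line 52, in do
    w=wristfix(col); print(w)
  File "h.py", line 43, in wristfix
    out.sort(key=lambda t:t[0]); return out[0]
                                        ~~~^^^
IndexError: list index out of range
```

Run:
```python
from h import *
p,_=camera("wrist");cv2.imwrite("pics/w2.png",p)
h=cv2.cvtColor(p,cv2.COLOR_BGR2HSV); print(h[190:205:5,272:290:6].tolist(), env.get_state()["tcp_pos"],env.get_state()["time"])
```

```text
[[[67, 98, 143], [67, 96, 144], [67, 96, 144]], [[67, 100, 143], [67, 100, 143], [67, 97, 144]], [[67, 98, 143], [67, 98, 143], [66, 96, 144]]] [ 0.4866828  -0.07783615  0.30007159] 11.8417
```

View pics/w2.png

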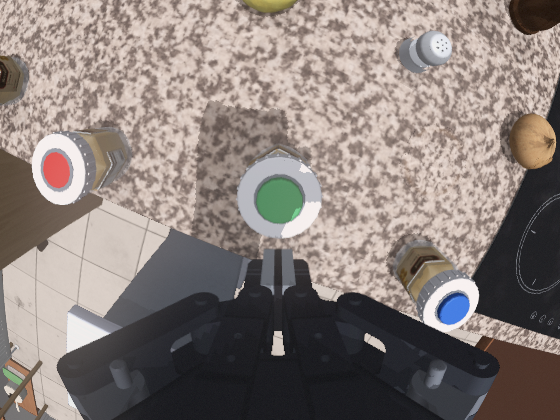

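The green button is at (280,200), straight below the tool. Its saturation (about 98) falls under my threshold of 110, so I'll lower that and go on. Red at (56,170) looks flush.

```bash
sed -i 's/(a,110,50)/(a,75,50)/' h.py
python3 - <<'E'
from h import *
do("green")
env.reach(np.array([0.209,-0.642,0.304]),quat(0.315))
s=env.get_state();print(s["time"],s["force"])
near=dict(red=(200,193),yellow=(184,146),green=(260,237),blue=(300,318))
p,_=camera("side");p0=cv2.imread("pics/side0.png")
for c in near: print(c,[(k[0],np.round(k[1],1)) for k in (pix(p0,c,near[c])[0],pix(p,c,near[c])[0])])
cv2.imwrite("pics/end.png",cv2.resize(np.hstack([p0[130:370,150:340],p[130:370,150:340]]),None,fx=2,fy=2))
E
```

```text
green (np.float64(0.0017738414520367396), np.float64(0.39269908169872414))
(np.float64(0.0047923066005472826), np.int32(1606), array([277.7, 199.7]), array([ 0.4907, -0.0774,  0.121 ]))
press True [ 0.4886 -0.0783  0.1856] [-0.8 -0.3  9.7] 14.2083
17.1833 [0.06794094 0.03505094 0.16289785]
red [(np.int32(94), array([200.2, 192.7])), (np.int32(76), array([200.4, 193.3]))]
yellow [(np.int32(56), array([184.4, 146. ])), (np.int32(205), array([301.8, 208.1]))]
green [(np.int32(115), array([259.9, 237.1])), (np.int32(91), array([259.9, 237.9]))]
blue [(np.int32(226), array([299.9, 318.4])), (np.int32(226), array([299.9, 318.4]))]
```

View pics/end.png

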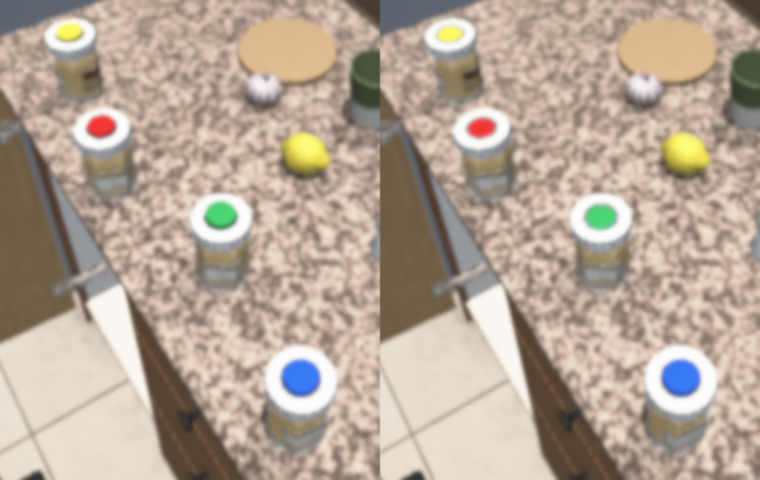

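Comparing before and after, the red (482,128), yellow (450,34) and green (601,217) buttons are now flush. Blue (681,378) is still up and the jars haven't moved.

```bash
python3 -c "
from cell import job
print(job.job_done())"
```

```text
the job is handed in; nothing more can be done
None
```

I pressed the red, yellow and green buttons fully down in that order, left blue up, saw no jar move in the side view, and handed the job in with the hand clear at about 17 s of the 40 s; no verdict came back.

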